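Lock an oak blank into the swing-bar sawing jig

ROBOT

A 7-joint arm with a two-finger parallel gripper is mounted at the origin on a cart in front of the work surface, level with it; the furniture and walls round the work are solid. World frame = base frame: x ahead of the robot, y to its left, z up, the work surface at z = 0. Lengths are in m, angles in degrees, forces in N, time in s.
With the tool pointing down it reaches from about 0.425 to 0.875 m from the base axis. Payload 4.7 kg.
Tool frame: the origin (TCP) lies midway between the tips of the shut fingers; the grasp point (between the pads) lies 19 mm behind it; z points along the fingers, y is the line along which they close (so a half turn about z gives the same grasp; the last joint's range is limited). The gripper opens to 87 mm and grips with 3 to 60 N. Pads are 19 mm wide; open, the fingers measure 117 mm over their backs; the gripper's body (75 mm by 190 mm) begins 51 mm behind the grasp point.
Start: joints at [-74.708, 18.392, -4.016, 83.108, 1.295, 78.541, -3.26], TCP at [0.163, 0.629, 0.223] pointing down, gripper open.
Joint ranges: [-163.93, 163.93], [-17.29, 119.83], [-79.2, 71.16], [3.27, 140.29], [-89.18, 269.18], [5.43, 117.66], [-154.24, 154.24]. Speed limits (degrees/s): [147.25, 147.25, 180, 180, 180, 180, 180].

INTERFACE

Orientations are given as [roll, pitch, yaw] about the fixed x, y, z axes, in that order (R = Rz(yaw) Ry(pitch) Rx(roll)).
In Python, from cell import env gives the robot as it stands. The module is installed in compiled form; this text tells all that it offers.
- The arm moves only by the tool step_arm, never from a script. Its argument "rows" is a list of rows, each an object with "angular": the turn, a rotation vector about the tool's x, y, z in units of pi rad (1.0 is pi rad), a list of three; "slide": the shift along the tool's x, y, z in units of 500 mm (1.0 is 500 mm), a list of three; "jaw": the opening, from 0 (shut) to 1 (fully open). A call has 1 to 10 rows; each row shifts and turns the commanded pose from where the row before left it, along the tool's axes as they then stand; what a row does not reach is not made up. A row lasts 1/8 s, in which the tool goes at most 62.5 mm and 10.7 degrees, less where a joint would pass 70% of its speed; a pose out of reach is approached as far as the arm can. A call with a number of a shift or a turn outside -1 to 1 is refused whole. A call with a gripper value outside its range is refused whole. The fingers move at their own pace and stop on an object; "newtons" is the grip in N (left out, the last holds). Time passes only in rows, so rows that do not move let the fingers close. It gives the time, the measured TCP pose, the force, the opening and the grip force at its end, in the units of the state.
- env.get_obs(): the state, without advancing time (a new reading comes with each control period).
- env.read_camera(name): name is "scene" or "top" or "wrist"; returns the picture (420x560x3 uint8, red, green, blue); there is no depth.
- env.camera_info(name): a dict with "fx", "fy", "cx", "cy" (pixels), "R" (3x3) and "t" (3): a world point X has camera coordinates R X + t. Camera axes: x right, y down, z forward; pixel columns grow to the right and rows downward; lengths in m; the calibration is good to about 2 mm. The wrist camera is an equidistant fisheye: a pixel r from the principal point sees the ray r / f radians off the axis. A picture is of the moment at which its call begins: read the wrist's pose just before it. camera_info takes no time and is no camera call; for the wrist camera it gives the pose at the moment of the call.
- env.sign_off(): hands the job in; it is judged then, once.
The state is a dict: "time_s": time; "qpos": joint angles; "joint_velocities": joint speeds; "effort": joint torques, N m; "tool_pos": TCP position; "tool_rot": TCP orientation; "force": force on the tool from outside, world axes, zero at the start; "wrist_torque": the same for the moment, N m; "grip_width": finger opening in m; "grasp_force": force on a finger pad.
Only numpy, scipy, OpenCV 4.12 (cv2) and the standard library are available. Lean on these libraries where they do the work, as an engineer would, in place of code of your own. Each camera call takes 0.05 s, during which the arm holds its last target. There are 200 camera calls.

TASK

Make the long square oak stick ready for sawing: swing the jig's keeper bar out of the way if it is over the channel, lay the stick flat in the channel between the fences and slide it up against the brass end stop, then let go of it. Swing the keeper bar shut over it until the roller catch holds the bar fully home, then turn the red knob clockwise until its pad just touches the stick and a quarter of a turn more. Leave the two shorter oak strips where they lie.

Things in the scene. Friction and masses are not known exactly. Their poses are not given: they have to be found in the camera images.
- jig: Sawing jig fixed to the table: plywood base 18 mm thick, x -97 to +115, y -100 to +100 mm in its own frame. Origin at table level under the channel's middle, z up. Aluminium fences 8 mm high on the base form a channel along y, centred on x = 0, 29 mm wide at the floor (z = 18 mm), bevelled to 37 mm at the top, with finger gaps in both fences from y = -50 to +14.
- jig_stop (a point): Middle of the brass end stop's inner face, at x = 0, y = +85, z = 29 mm of the jig; the stop (16 mm high, 50 mm wide) closes the channel at +y. Seated against it, the 200 mm stick has its origin at x = 0, y = -15, z = 18 mm of the jig and sticks out 15 mm over the base's -y edge.
- jig_keeper (a point): The keeper, a dark steel C-bracket 75 mm high, open to the jig's +y, that the shut bar lies in; the sprung roller of the catch is in its foot. It covers x = 52 to 76, y = -25 to +32 mm of the jig; this point is at x = 64, y = 0, z = 75 mm.
- jig_pivot (a point): Pivot of the keeper bar, on its upright axis at x = -70, y = 0, z = 64 mm of the jig (the bar's top); pillar below it, nut above it up to z = 77 mm.
- blank: The long square oak stick to clamp: 24 x 200 x 22 mm in its own x, y, z (length along y), 0.05 to 0.1 kg, the longest of three oak pieces lying side by side on the robot's right. Origin: centre of its underside. Either end may face the stop.
- wide_strip: Bystander: wide oak strip, 36 x 170 x 22 mm, length along its own y, origin at the centre of its underside. Too wide for the channel; leave it where it lies.
- thin_strip: Bystander: thin oak strip, 24 x 150 x 19 mm, length along its own y, origin at the centre of its underside. Leave it where it lies.
- keeper_bar (a joint): Swing of the keeper bar (aluminium, 26 x 10 mm, underside at z = 54 mm), rad. 0: shut, along the jig's +x from the pivot; grows counter-clockwise from above, towards +y, to 1.75. It stays where left (friction 0.1 N m), but the catch springs it back to 0.10 if let go short of 0.05 (about 4 N at the handle) and past that pulls it to 0. Below about 1.25 bar or knob hinders laying the stick in.
- bar_handle (a point): Round upright wooden handle on the bar's free end, 178 mm from the pivot, 17 to 21 mm thick, z = 64 to 108 mm; the point is on its axis at z = 92 mm. The bar's end beneath is 33 mm wide. Pinch it from above and follow the arc. Its frame turns with the bar: x points away from the pivot.
- clamp_knob (a joint): Turn of the clamp screw, rad, growing clockwise from above (tightening), 10 mm down a turn. Starts at 1.75 to 2.6, stays where left (friction 0.06 N m), limit 6.0. With the bar shut on the seated stick the sprung pad just touches at 3.14, where the red grip lies in line with the bar (as at 0); a quarter turn more is 4.71, grip square across the bar, pad pressing some 12 N.
- knob_grip (a point): Centre of the red T-grip of the clamp knob, on the screw's axis, 70 mm from the bar's pivot; z = 97 mm at knob 0, less 10 mm a turn. The grip is a bar 46 mm long (its own x), 13 mm thick (y) and 24 mm high (z); the boss on the keeper bar below it ends at z = 72 mm. Take it across its thickness from above.
- clamp_pad: Round black rubber pad, 24 mm across, on the lower end of the clamp screw under the keeper bar; origin at the centre of its lower face.

How it is judged:
By the outcome, as a careful person would: the job done as asked, in the order asked, and still so for the second after the job is handed in, with the robot touching nothing.
It also fails if it takes over 72 s, if anything falls off the work surface, if the arm or the gripper's body presses on something with over 40 N, if the wrist force passes 120 N, or if a joint passes its speed limit or range.

## Working session

There is one attempt and no reset: what is moved stays moved. The work goes in short steps, Python scripts to look and compute and a tool call to move; the robot and the scene stay as the last step left them, time stands still between calls to the robot, and variables do not carry over. Pictures are saved under pics/ and viewed, at most 10 in all, crops included, and the job is handed in when it is done.

Besides the shell and the picture viewer there is one more tool, called after "Call:" in YAML: its name, and indented under it one key for each argument. step_arm: Moves the arm, as the interface text tells. Shifts and turns lie within -1 to 1; 1 stands for 500 mm of shift or pi rad of turn. Its arguments: {"type":"object","properties":{"rows":{"type":"array"},"newtons":{"type":"number"}},"required":["rows"]}

```bash
mkdir -p pics
python3 - <<'E'
from cell import env
import cv2, numpy as np
o=env.get_obs()
print({k:np.round(v,3).tolist() for k,v in o.items()})
a=[]
for n in ["scene","top"]:
    im=env.read_camera(n)[:,:,::-1]; cv2.imwrite(f"pics/{n}0.png",im)
    c=env.camera_info(n); print(n,{k:np.round(v,4).tolist() for k,v in c.items()})
c=env.camera_info("wrist");cv2.imwrite("pics/wrist0.png",env.read_camera("wrist")[:,:,::-1]);print({k:np.round(v,4).tolist() for k,v in c.items()})
E
```

```text
{'time_s': 0.0, 'qpos': [-74.709, 18.44, -4.015, 83.177, 1.296, 78.541, -3.261], 'joint_velocities': [-0.028, 0.009, 0.061, -0.061, 0.053, 0.028, 0.063], 'effort': [-0.0, -49.129, -0.404, -31.252, -0.064, 0.044, 0.0], 'tool_pos': [0.162, 0.629, 0.221], 'tool_rot': [-179.888, 0.007, 165.518], 'force': [-0.375, 1.039, -0.388], 'wrist_torque': [0.007, 0.007, -0.044], 'grasp_force': 0.0, 'grip_width': 0.087}
scene {'fx': 418.8382, 'fy': 418.8382, 'cx': 270.7333, 'cy': 205.1533, 'R': [[0.6287, -0.7776, -0.0112], [-0.5492, -0.4337, -0.7144], [0.5506, 0.4553, -0.6996]], 't': [-0.4131, 0.3503, 0.8842]}
top {'fx': 490.3715, 'fy': 490.3715, 'cx': 278.8859, 'cy': 208.4244, 'R': [[0.0171, -0.9995, 0.026], [-0.9933, -0.02, -0.1139], [0.1144, -0.0238, -0.9932]], 't': [-0.0935, 0.5805, 1.3346]}
{'fx': 325.1923, 'fy': 325.1923, 'cx': 282.6248, 'cy': 217.1915, 'R': [[0.2492, 0.9684, -0.0028], [0.9363, -0.2402, 0.256], [0.2473, -0.0665, -0.9667]], 't': [-0.6482, -0.0328, 0.3901]}
```

View pics/top0.png

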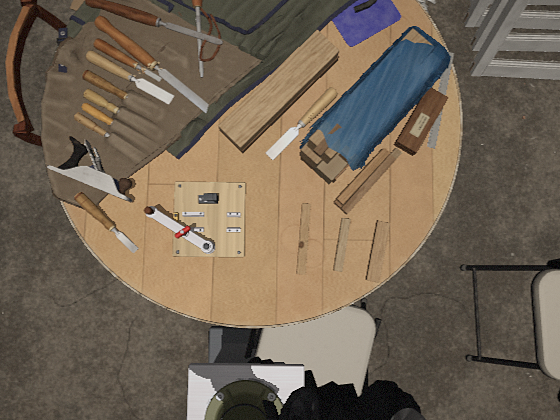

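View pics/scene0.png

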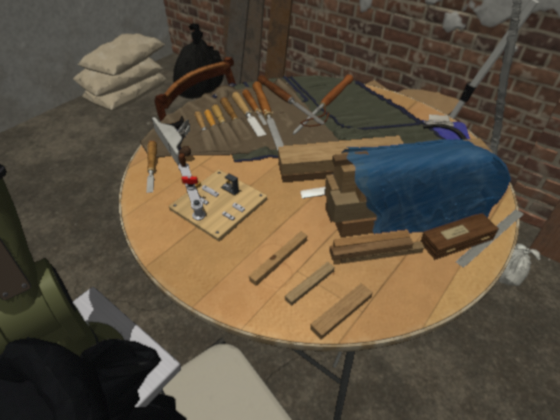

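The top view shows the jig at about (209,219), the bar pivot at (207,244), the handle at (150,210) and the red grip at (184,231). So the bar is only about 1 rad open, and the stop is on the left (world +y). The longest piece is the left one, at about (304,239). The scene view shows the same pieces: the stick at (279,257), the thin strip at (310,283) and the wide strip at (342,310).

```bash
cat > h.py <<'E'
import numpy as np, cv2
from cell import env
def ray(c,u,v,fish=False):
    x=(u-c["cx"])/c["fx"]; y=(v-c["cy"])/c["fy"]
    if fish:
        r=np.hypot(x,y); d=np.array([np.sin(r)*x/max(r,1e-9),np.sin(r)*y/max(r,1e-9),np.cos(r)])
    else: d=np.array([x,y,1.])
    R=np.array(c["R"]); d=R.T@d
    return -R.T@np.array(c["t"]), d/np.linalg.norm(d)
def plane(c,u,v,z,fish=False):
    o,d=ray(c,u,v,fish); return o+d*(z-o[2])/d[2]
def tri(rays):
    A=np.zeros((3,3));b=np.zeros(3)
    for o,d in rays:
        P=np.eye(3)-np.outer(d,d);A+=P;b+=P@o
    X=np.linalg.solve(A,b)
    return X,[np.linalg.norm((np.eye(3)-np.outer(d,d))@(X-o)) for o,d in rays]
def red(im):
    h=cv2.cvtColor(im,cv2.COLOR_BGR2HSV)
    return (((h[...,0]<6)|(h[...,0]>174))&(h[...,1]>150)&(h[...,2]>110)).astype(np.uint8)
E
python3 - <<'E'
from h import *
ct,cs=env.camera_info("top"),env.camera_info("scene")
t=cv2.imread("pics/top0.png");s=cv2.imread("pics/scene0.png")
a=cv2.resize(t[170:290,135:400],None,fx=3,fy=3,interpolation=cv2.INTER_CUBIC)
b=cv2.resize(s[165:245,165:275],None,fx=3,fy=3,interpolation=cv2.INTER_CUBIC)
b2=cv2.resize(s[225:305,240:380],None,fx=3,fy=3,interpolation=cv2.INTER_CUBIC)
o=np.zeros((600,800,3),np.uint8);o[:360,:795]=a;o[360:600,:330]=b;o[360:600,340:760]=b2
cv2.imwrite("pics/crop1.png",o)
r=[]
for im,c,roi in((t,ct,(190,260,130,250)),(s,cs,(165,240,165,275))):
    m=np.zeros(im.shape[:2],np.uint8);m[roi[0]:roi[1],roi[2]:roi[3]]=red(im)[roi[0]:roi[1],roi[2]:roi[3]]
    ct_=max(cv2.findContours(m,0,2)[0],key=cv2.contourArea);q=cv2.minAreaRect(ct_);print(q);r.append(ray(c,*q[0]))
print("red",tri(r))
for n,p in dict(pivot=(207,244),stickT=(305,204),stickB=(303,275),tr=(246,183),bl=(174,256),tl=(174,182),br=(245,257)).items(): print(n,plane(ct,*p,.02))
E
```

```text
((185.88458251953125, 228.57688903808594), (4.160251617431641, 6.933752536773682), 56.3099365234375)
((188.9517364501953, 177.9207000732422), (3.321819305419922, 14.034687042236328), 85.2363510131836)
red (array([0.51119854, 0.16595133, 0.10404163]), [np.float64(0.0061964234118023825), np.float64(0.006196423411802528)])
pivot [0.47999332 0.11564045 0.02      ]
stickT [ 0.59790463 -0.15670621  0.02      ]
stickB [ 0.39880187 -0.15333472  0.02      ]
tr [0.65444521 0.01137212 0.02      ]
bl [0.44510472 0.20575938 0.02      ]
tl [0.65294226 0.21436379 0.02      ]
br [0.44579358 0.00898525 0.02      ]
```

View pics/crop1.png

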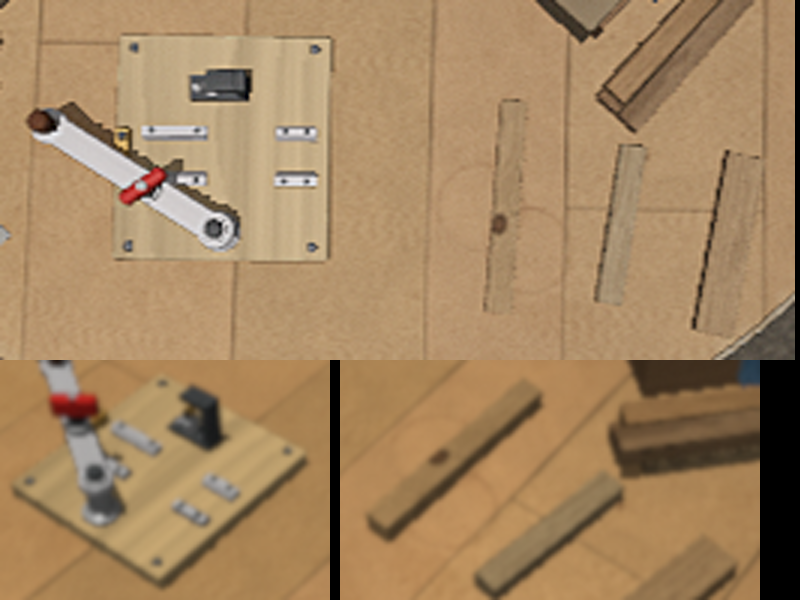

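View pics/wrist0.png

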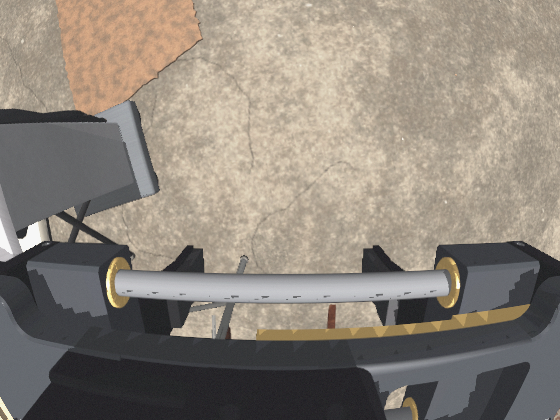

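The crop shows the bar clearly: pivot nut at crop (213,229), handle at (42,121), red grip at (143,186) and brass stop at (122,138). The stick is at (505,205), with the thin and wide strips to its right. The wrist view shows only floor and the gripper, so I'll move the camera over the jig.

Call:
step_arm:
  rows:
    - {"angular": [0,0,0],"slide": [-0.087,-0.081,-0.022],"jaw": 1}
    - {"angular": [0,0,0],"slide": [-0.087,-0.081,-0.022],"jaw": 1}
    - {"angular": [0,0,0],"slide": [-0.087,-0.081,-0.022],"jaw": 1}
    - {"angular": [0,0,0],"slide": [-0.087,-0.081,-0.022],"jaw": 1}
    - {"angular": [0,0,0],"slide": [-0.087,-0.081,-0.022],"jaw": 1}
    - {"angular": [0,0,0],"slide": [-0.087,-0.081,-0.022],"jaw": 1}
    - {"angular": [0,0,0],"slide": [-0.087,-0.081,-0.022],"jaw": 1}
    - {"angular": [0,0,0],"slide": [-0.087,-0.081,-0.022],"jaw": 1}
    - {"angular": [0,0,0],"slide": [-0.087,-0.081,-0.022],"jaw": 1}
    - {"angular": [0,0,0],"slide": [-0.087,-0.081,-0.022],"jaw": 1}

```text
time_s: 1.4
tool_pos: [0.4831, 0.1266, 0.3329]
tool_rot: [180.0, 0.0, 165.5]
force: [0.7, 0.3, -0.1]
grip_width: 0.0868
grasp_force: 0.0
```

Call:
step_arm:
  rows:
    - {"angular": [0,0,0],"slide": [-0.087,-0.081,-0.022],"jaw": 1}
    - {"angular": [0,0,0],"slide": [-0.087,-0.081,-0.022],"jaw": 1}
    - {"angular": [0,0,0.059],"slide": [0,0,0],"jaw": 1}
    - {"angular": [0,0,0.059],"slide": [0,0,0],"jaw": 1}
    - {"angular": [0,0,0.059],"slide": [0,0,0],"jaw": 1}
    - {"angular": [0,0,0.059],"slide": [0,0,0],"jaw": 1}
    - {"angular": [0,0,0.059],"slide": [0,0,0],"jaw": 1}
    - {"angular": [0,0,0.059],"slide": [0,0,0],"jaw": 1}
    - {"angular": [0,0,0.059],"slide": [0,0,0],"jaw": 1}

```text
time_s: 2.52
tool_pos: [0.5463, 0.0283, 0.3543]
tool_rot: [-180.0, -0.0, 90.8]
force: [0.4, 0.5, 0.1]
grip_width: 0.087
grasp_force: 0.0
```

Run:
```python
from h import *
import json
o=env.get_obs();print(o["time_s"],o["tool_pos"],o["tool_rot"],o["qpos"])
c=env.camera_info("wrist");im=env.read_camera("wrist")[:,:,::-1];cv2.imwrite("pics/w1.png",im)
json.dump({k:np.array(v).tolist() for k,v in c.items()},open("w1.json","w"))
```

```text
2.525 [0.54625344 0.0282823  0.35428192] [-1.79971113e+02 -3.00941588e-03  9.08316707e+01] [-38.79932604   3.76405999  35.29677019  86.22470342  -2.17843305
  90.72991101  -2.75588678]
```

View pics/w1.png

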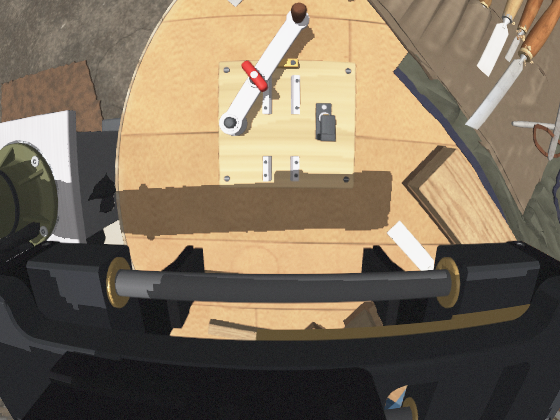

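The wrist view from above shows the base corners at about (219,62), (355,62), (219,187) and (354,185). The pivot nut is at (230,124), the handle top at (299,12) and the red grip at (254,76).

Run:
```python
from h import *
import json
c=json.load(open("w1.json"));ct=env.camera_info("top");cs=env.camera_info("scene");im=cv2.imread("pics/w1.png")
m=red(im)[40:110,200:300];q=cv2.minAreaRect(max(cv2.findContours(m,0,2)[0],key=cv2.contourArea));print("redw",q)
P=lambda u,v,z:plane(c,u,v,z,True)
jc=np.array([[-97,100],[115,100],[-97,-100],[115,-100]])/1e3
for nm,pts in dict(wrist=[P(*p,.018) for p in((219.5,62.5),(355,62.5),(219,187),(354,185.5))],
  top=[plane(ct,135+u/3,170+v/3,.018) for u,v in((120,35),(118,259),(330,38),(329,259))]).items():
    w=np.array(pts)[:,:2]
    if nm=="top": w=w[[1,0,3,2]]
    a=jc-jc.mean(0);b=w-w.mean(0)
    U,S,V=np.linalg.svd(a.T@b);R=(U@V).T
    th=np.arctan2(R[1,0],R[0,0]);o=w.mean(0)-R@jc.mean(0)
    print(nm,"origin",o,"yaw",np.degrees(th),"res mm",np.round((b-a@R.T)*1e3,1).tolist())
    print(" pivot",o+R@[-.07,0])
for n,a,b,z in(("handletop",(299,12),(149,210),.108),("pivnut",(230,124),(206.2,246.2),.077),("red",(200+q[0][0],40+q[0][1]),(182.7,232),.1)):
    print(n,tri([ray(c,*a,True),ray(ct,*b)]),"wrist@z",P(*a,z),"top@z",plane(ct,*b,z))
```

```text
redw ((54.03658676147461, 35.17073059082031), (34.04588317871094, 9.838947296142578), 51.34019470214844)
wrist origin [0.54347184 0.11268868] yaw 0.989815719149587 res mm [[2.9, -2.8], [-1.4, -2.3], [-1.0, 1.5], [-0.6, 3.6]]
 pivot [0.47348228 0.11147945]
top origin [0.54146353 0.11019981] yaw 1.1346657326052845 res mm [[1.7, -3.1], [-0.2, -0.5], [1.2, 1.7], [-2.7, 1.8]]
 pivot [0.47147725 0.10881365]
handletop (array([0.56483182, 0.26412652, 0.08917431]), [np.float64(0.00015158549666358944), np.float64(0.0001515854966637152)]) wrist@z [0.56412648 0.2568257  0.108     ] top@z [0.56268421 0.25953114 0.108     ]
pivnut (array([0.47277977, 0.11062309, 0.0671936 ]), [np.float64(0.0013986502618950807), np.float64(0.0013986502618950013)]) wrist@z [0.47498585 0.10909476 0.077     ] top@z [0.47183604 0.11069673 0.077     ]
red (array([0.50778689, 0.17287209, 0.09037105]), [np.float64(0.0005107350925427594), np.float64(0.0005107350925426862)]) wrist@z [0.50866686 0.17166327 0.1       ] top@z [0.50714575 0.17071197 0.1       ]
```

Call:
step_arm:
  rows:
    - {"angular": [0,0,0],"slide": [0.093,0.009,0.08],"jaw": 1}
    - {"angular": [0,0,0],"slide": [0.093,0.009,0.08],"jaw": 1}
    - {"angular": [0,0,0],"slide": [0.093,0.009,0.08],"jaw": 1}
    - {"angular": [0,0,0],"slide": [0.093,0.009,0.08],"jaw": 1}
    - {"angular": [0,0,0],"slide": [0.093,0.009,0.08],"jaw": 1}
    - {"angular": [0,0,0],"slide": [0,0,0.05],"jaw": 1}
    - {"angular": [0,0,0],"slide": [0,0,0.05],"jaw": 1}
    - {"angular": [0,0,0],"slide": [0,0,0.05],"jaw": 1}
    - {"angular": [0,0,0],"slide": [0,0,0],"jaw": 0}
    - {"angular": [0,0,0],"slide": [0,0,0],"jaw": 0}
  newtons: 12

```text
time_s: 3.82
tool_pos: [0.5647, 0.2613, 0.0805]
tool_rot: [179.9, -0.0, 91.2]
force: [1.1, 0.2, 0.8]
grip_width: 0.0739
grasp_force: 0.0
```

Call:
step_arm:
  rows:
    - {"angular": [0,0,0],"slide": [0,0,0],"jaw": 0}
    - {"angular": [0,0,0],"slide": [0,0,0],"jaw": 0}

```text
time_s: 4.08
tool_pos: [0.5648, 0.2615, 0.0807]
tool_rot: [179.9, -0.1, 91.2]
force: [-0.1, 0.1, 0.4]
grip_width: 0.055
grasp_force: 0.0
```

Call:
step_arm:
  rows:
    - {"angular": [0,0,0],"slide": [0,0,0],"jaw": 0}
    - {"angular": [0,0,0],"slide": [0,0,0],"jaw": 0}
    - {"angular": [0,0,0],"slide": [0,0,0],"jaw": 0}
    - {"angular": [0,0,0],"slide": [0,0,0],"jaw": 0}

```text
time_s: 4.58
tool_pos: [0.5641, 0.2611, 0.0796]
tool_rot: [-180.0, 0.0, 91.2]
force: [-0.7, -0.6, 0.5]
grip_width: 0.0201
grasp_force: 12.0
```

Run:
```python
from h import *
o=env.get_obs();print(o["tool_pos"],o["grip_width"],o["grasp_force"],o["force"])
p=np.array([.4727,.1105]);h=np.array(o["tool_pos"][:2])-p
print(np.hypot(*h),np.degrees(np.arctan2(h[1],h[0])))
# arc waypoints to world 91 deg with psi=91.2 tool axes
r=.178;a0=np.arctan2(h[1],h[0]);ps=np.radians(91.2)
last=np.array(o["tool_pos"][:2])
for a in np.linspace(a0,np.radians(91.5),9)[1:]:
    w=p+r*np.array([np.cos(a),np.sin(a)]);d=w-last;last=w
    print(np.round([d@[np.cos(ps),np.sin(ps)]/.5,d@[np.sin(ps),-np.cos(ps)]/.5],3))
```

```text
[0.56409808 0.26108135 0.07956399] 0.02009321028135069 11.999889909966441 [-0.72269789 -0.56332728  0.54274223]
0.17614865979581193 58.7435833530103
[ 0.016 -0.02 ]
[ 0.011 -0.023]
[ 0.01  -0.024]
[ 0.008 -0.024]
[ 0.006 -0.025]
[ 0.004 -0.025]
[ 0.003 -0.025]
[ 0.001 -0.025]
```

Call:
step_arm:
  rows:
    - {"angular": [0,0,0],"slide": [0.014,-0.021,0],"jaw": 0}
    - {"angular": [0,0,0],"slide": [0.011,-0.023,0],"jaw": 0}
    - {"angular": [0,0,0],"slide": [0.01,-0.024,0],"jaw": 0}
    - {"angular": [0,0,0],"slide": [0.008,-0.024,0],"jaw": 0}
    - {"angular": [0,0,0],"slide": [0.006,-0.025,0],"jaw": 0}
    - {"angular": [0,0,0],"slide": [0.004,-0.025,0],"jaw": 0}
    - {"angular": [0,0,0],"slide": [0.003,-0.025,0],"jaw": 0}
    - {"angular": [0,0,0],"slide": [0.001,-0.025,0],"jaw": 0}
    - {"angular": [0,0,0],"slide": [0,0,0],"jaw": 0}

```text
time_s: 5.7
tool_pos: [0.4663, 0.2878, 0.0798]
tool_rot: [-179.9, -0.0, 91.2]
force: [-0.2, 0.3, 0.3]
grip_width: 0.0201
grasp_force: 12.0
```

Call:
step_arm:
  rows:
    - {"angular": [0,0,0],"slide": [0,0,0],"jaw": 0.5}
    - {"angular": [0,0,0],"slide": [0,0,0],"jaw": 0.5}
    - {"angular": [0,0,0],"slide": [0,0,-0.08],"jaw": 1}
    - {"angular": [0,0,0],"slide": [0,0,-0.12],"jaw": 1}
    - {"angular": [0,0,0],"slide": [0,0,-0.1],"jaw": 1}

```text
time_s: 6.32
tool_pos: [0.4681, 0.2872, 0.2315]
tool_rot: [180.0, -0.0, 91.1]
force: [0.5, 0.7, -0.1]
grip_width: 0.0625
grasp_force: 0.0
```

```bash
cat >> h.py <<'E'
def plan(x,y,z,psi,n,start=None):
    o=env.get_obs();p=np.array(o["tool_pos"]);s=o["tool_rot"][2]
    if start is not None: p=np.array(start[:3]);s=start[3]
    d=(np.array([x,y,z])-p)/n; t=((psi-s+180)%360-180)/n
    for i in range(n):
        a=np.radians(s+i*t);print(np.round([d[:2]@[np.cos(a),np.sin(a)]/.5,d[:2]@[np.sin(a),-np.cos(a)]/.5,-d[2]/.5],3),"turn",round(-t/180,4))
E
python3 -c "
from h import *
plan(.43,-.15,.35,0.5,9)"
```

```text
[-0.097 -0.01  -0.026] turn 0.0559
[-0.097  0.007 -0.026] turn 0.0559
[-0.095  0.024 -0.026] turn 0.0559
[-0.089  0.04  -0.026] turn 0.0559
[-0.081  0.055 -0.026] turn 0.0559
[-0.07   0.068 -0.026] turn 0.0559
[-0.057  0.079 -0.026] turn 0.0559
[-0.042  0.088 -0.026] turn 0.0559
[-0.026  0.094 -0.026] turn 0.0559
```

Call:
step_arm:
  rows:
    - {"angular": [0,0,0.056],"slide": [-0.097,-0.01,-0.026],"jaw": 1}
    - {"angular": [0,0,0.056],"slide": [-0.097,0.007,-0.026],"jaw": 1}
    - {"angular": [0,0,0.056],"slide": [-0.095,0.024,-0.026],"jaw": 1}
    - {"angular": [0,0,0.056],"slide": [-0.089,0.04,-0.026],"jaw": 1}
    - {"angular": [0,0,0.056],"slide": [-0.081,0.055,-0.026],"jaw": 1}
    - {"angular": [0,0,0.056],"slide": [-0.07,0.068,-0.026],"jaw": 1}
    - {"angular": [0,0,0.056],"slide": [-0.057,0.079,-0.026],"jaw": 1}
    - {"angular": [0,0,0.056],"slide": [-0.042,0.088,-0.026],"jaw": 1}
    - {"angular": [0,0,0.056],"slide": [-0.026,0.094,-0.026],"jaw": 1}
    - {"angular": [0,0,0],"slide": [0,0,0],"jaw": 1}

```text
time_s: 7.58
tool_pos: [0.4294, -0.155, 0.3477]
tool_rot: [180.0, -0.1, -0.1]
force: [0.1, 0.2, -0.4]
grip_width: 0.0869
grasp_force: 0.0
```

Run:
```python
from h import *
import json
o=env.get_obs();print(o["time_s"],o["tool_pos"],o["tool_rot"],o["qpos"])
c=env.camera_info("wrist");im=env.read_camera("wrist")[:,:,::-1];cv2.imwrite("pics/w2.png",im)
json.dump({k:np.array(v).tolist() for k,v in c.items()},open("w2.json","w"))
cv2.imwrite("pics/top2.png",env.read_camera("top")[:,:,::-1])
```

```text
7.575 [ 0.42936065 -0.15504005  0.34770578] [ 1.79977480e+02 -1.12442387e-01 -1.46316274e-01] [-33.53097889 -12.74361817  42.35050638  98.11176532   8.55471578
  91.24718227 -81.83258432]
```

View pics/w2.png

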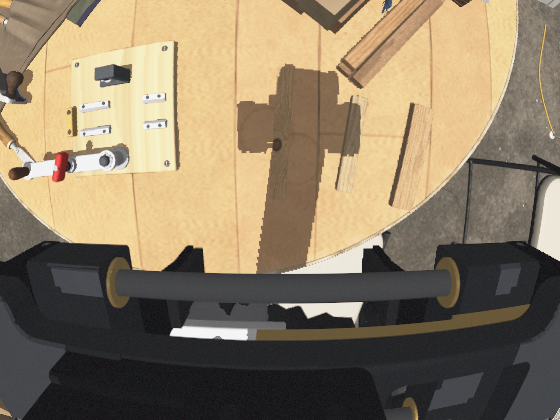

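The wrist view shows the bar now well clear of the channel. The stick lies in the gripper's shadow from about (286,64) to (278,199), with its knot at (278,144). I'll measure it from both the top and wrist views.

Run:
```python
from h import *
import json
c=json.load(open("w2.json"));ct=env.camera_info("top");t=cv2.imread("pics/top0.png");w=cv2.imread("pics/w2.png")
P=lambda u,v,z:plane(c,u,v,z,True)
print("knot",tri([ray(c,278,144,True),ray(ct,301.3,244.7)]))
T=lambda u,v,z=.022:plane(ct,135+u/3,170+v/3,z)[:2]
A,B=T(513.5,99.5),T(498,312);print("top ends",A,B,"mid",(A+B)/2,np.linalg.norm(A-B),np.degrees(np.arctan2(*(A-B)[::-1])))
s=cv2.cvtColor(w,cv2.COLOR_BGR2HSV)
for v in (80,100,120,160,180,195): print(v,s[v,262:304:2,1].tolist(),s[v,262:304:2,2].tolist())
for u in (286,): print(s[54:76:2,u,1:].tolist())
print(s[184:210:2,279,1:].tolist())
```

```text
knot (array([ 0.48373525, -0.14936097, -0.00378564]), [np.float64(0.00011616489560307837), np.float64(0.0001161648956031673)])
top ends [ 0.60009284 -0.15982542] [ 0.40150161 -0.14758874] mid [ 0.50079722 -0.15370708] 0.198967865040923 -3.525959988782088
80 [89, 98, 96, 91, 94, 95, 90, 100, 91, 92, 97, 93, 93, 96, 89, 95, 108, 103, 105, 104, 105] [240, 237, 238, 240, 239, 239, 240, 230, 120, 119, 124, 126, 121, 128, 134, 116, 127, 131, 131, 128, 131]
100 [91, 96, 95, 107, 105, 102, 105, 95, 95, 96, 102, 93, 96, 98, 95, 99, 103, 102, 104, 99, 105] [240, 238, 239, 220, 126, 132, 131, 124, 124, 125, 122, 121, 128, 120, 132, 132, 131, 133, 130, 131, 131]
120 [103, 101, 101, 104, 101, 97, 98, 91, 93, 94, 94, 102, 96, 97, 95, 103, 102, 101, 99, 99, 98] [131, 134, 131, 132, 134, 134, 120, 120, 121, 120, 119, 115, 119, 118, 118, 131, 135, 137, 136, 137, 138]
160 [98, 97, 98, 97, 108, 94, 94, 96, 99, 99, 94, 95, 96, 98, 103, 102, 100, 101, 100, 101, 100] [236, 236, 237, 236, 147, 119, 122, 120, 118, 119, 125, 118, 120, 130, 129, 128, 130, 131, 132, 131, 132]
180 [95, 94, 93, 101, 97, 94, 97, 97, 97, 92, 93, 92, 94, 99, 102, 99, 102, 100, 102, 102, 100] [240, 239, 239, 136, 126, 122, 118, 118, 118, 122, 118, 128, 122, 131, 132, 132, 132, 135, 130, 133, 132]
195 [97, 91, 100, 109, 96, 95, 98, 96, 98, 93, 98, 94, 100, 101, 102, 105, 103, 104, 104, 106, 105] [239, 240, 135, 129, 125, 115, 112, 122, 122, 126, 122, 130, 125, 126, 125, 126, 129, 128, 127, 125, 129]
[[94, 239], [95, 238], [94, 239], [95, 239], [95, 239], [103, 156], [102, 133], [96, 119], [89, 120], [92, 125], [97, 121]]
[[99, 116], [100, 117], [91, 123], [96, 120], [93, 126], [97, 126], [96, 125], [94, 122], [103, 129], [105, 126], [103, 129], [104, 127], [102, 130]]
```

Run:
```python
from h import *
import json
c=json.load(open("w2.json"));ct=env.camera_info("top");cs=env.camera_info("scene")
k=(240+(439-340)/3,225+(457-360)/3)
print("knot",tri([ray(c,278,144,True),ray(ct,301.3,244.7),ray(cs,*k)]))
print("knot st",tri([ray(ct,301.3,244.7),ray(cs,*k)]))
P=lambda u,v:plane(c,u,v,.022,True)[:2]
for v,a,b in((120,274,291),(160,270,288),(180,268,287.5)): print(P(a,v),P(b,v),(P(a,v)+P(b,v))/2)
print("ends",P(286,66.5),P(279,201))
plan(.5,-.154,.12,-3.5,5)
```

```text
knot (array([ 0.48355172, -0.14841837,  0.02232149]), [np.float64(0.001601065189129817), np.float64(0.0012757176964054305), np.float64(0.00039623714850728575)])
knot st (array([ 0.48307494, -0.14776573,  0.0225421 ]), [np.float64(0.0004916373728489872), np.float64(0.0004916373728490641)])
[ 0.52047924 -0.14393521] [ 0.52043883 -0.16909519] [ 0.52045903 -0.1565152 ]
[ 0.46038861 -0.1376902 ] [ 0.46030633 -0.1646528 ] [ 0.46034747 -0.1511715 ]
[ 0.43000769 -0.13442687] [ 0.42991911 -0.16392669] [ 0.4299634  -0.14917678]
ends [ 0.60219027 -0.16182418] [ 0.397458   -0.15094873]
[0.028 0.002 0.091] turn 0.0043
[0.028 0.001 0.091] turn 0.0043
[0.028 0.001 0.091] turn 0.0043
[0.028 0.001 0.091] turn 0.0043
[0.028 0.    0.091] turn 0.0043
```

Call:
step_arm:
  rows:
    - {"angular": [0,0,0.0045],"slide": [0.028,0,0.091],"jaw": 0.6}
    - {"angular": [0,0,0.0045],"slide": [0.028,0,0.091],"jaw": 0.6}
    - {"angular": [0,0,0.0045],"slide": [0.028,0,0.091],"jaw": 0.6}
    - {"angular": [0,0,0.0045],"slide": [0.028,0,0.091],"jaw": 0.6}
    - {"angular": [0,0,0.0045],"slide": [0.028,0,0.091],"jaw": 0.6}
    - {"angular": [0,0,0],"slide": [0,0,0.08],"jaw": 0.6}
    - {"angular": [0,0,0],"slide": [0,0,0.08],"jaw": 0.6}
    - {"angular": [0,0,0],"slide": [0,0,0.04],"jaw": 0.6}
    - {"angular": [0,0,0],"slide": [0,0,0],"jaw": 0.6}
  newtons: 25

```text
time_s: 8.8
tool_pos: [0.4991, -0.1502, 0.0178]
tool_rot: [-180.0, 0.2, -3.5]
force: [0.4, 0.0, 0.5]
grip_width: 0.0524
grasp_force: 0.0
```

Call:
step_arm:
  rows:
    - {"angular": [0,0,0.002],"slide": [0.003,0.009,0],"jaw": 0.6}
    - {"angular": [0,0,0],"slide": [0,0,0.018],"jaw": 0.6}
    - {"angular": [0,0,0],"slide": [0,0,0.01],"jaw": 0.4}
    - {"angular": [0,0,0],"slide": [0,0,0],"jaw": 0}
    - {"angular": [0,0,0],"slide": [0,0,0],"jaw": 0}
    - {"angular": [0,0,0],"slide": [0,0,0],"jaw": 0}
    - {"angular": [0,0,0],"slide": [0,0,0],"jaw": 0}
  newtons: 25

```text
time_s: 9.68
tool_pos: [0.5015, -0.1557, 0.0052]
tool_rot: [-180.0, -0.0, -3.9]
force: [-1.3, 1.1, 0.4]
grip_width: 0.0236
grasp_force: 25.0
```

Run:
```python
from h import *
import json
ct=env.camera_info("top")
def comps(im,roi,c,fish,nm):
    x0,x1,y0,y1=roi;h=cv2.cvtColor(im[y0:y1,x0:x1],cv2.COLOR_BGR2HSV)
    m=((h[...,1]<35)&(h[...,2]>150)).astype(np.uint8)
    m=cv2.morphologyEx(m,cv2.MORPH_CLOSE,np.ones((3,3)))
    for k in cv2.findContours(m,0,2)[0]:
        if cv2.contourArea(k)<20: continue
        q=cv2.minAreaRect(k);u,v=q[0][0]+x0,q[0][1]+y0
        print(nm,np.round((u,v),1),np.round(q[1],1),round(q[2],1),np.round(plane(c,u,v,.026,fish),4))
comps(cv2.imread("pics/w2.png"),(65,185,45,150),json.load(open("w2.json")),True,"w2")
comps(cv2.imread("pics/w1.png"),(220,352,64,182),json.load(open("w1.json")),True,"w1")
t=cv2.imread("pics/top2.png");comps(t,(174,245,184,240),ct,False,"top2")
for im,c,f,(x0,x1,y0,y1),n in((cv2.imread("pics/w2.png"),json.load(open("w2.json")),True,(60,85,100,140),"w2"),(cv2.imread("pics/w1.png"),json.load(open("w1.json")),True,(270,305,52,75),"w1"),(t,ct,False,(165,185,200,230),"top2")):
    h=cv2.cvtColor(im[y0:y1,x0:x1],cv2.COLOR_BGR2HSV);m=((h[...,1]>160)&(h[...,0]>14)&(h[...,0]<32)&(h[...,2]>70)).astype(np.uint8)
    for k in cv2.findContours(m,0,2)[0]:
        if cv2.contourArea(k)>6:
            q=cv2.minAreaRect(k);print("brass",n,np.round(q,1).tolist() if 0 else q,plane(c,q[0][0]+x0,q[0][1]+y0,.034,f))
```

```text
w2 [ 94.  130.8] [ 7.7 29.1] 82.6 [0.521 0.155 0.026]
w2 [154.1 124.1] [ 8.  22.8] 84.3 [0.522  0.0421 0.026 ]
w2 [ 93.3 106.1] [ 7.9 29.1] 80.5 [0.5626 0.1553 0.026 ]
w2 [153.1  97.6] [ 8.5 22.6] 84.3 [0.5639 0.0431 0.026 ]
w1 [294.6 162.7] [14.   8.7] 84.3 [0.5647 0.0523 0.026 ]
w1 [267.  168.5] [25.  8.] 90.0 [0.5231 0.0429 0.026 ]
w1 [323.8 113. ] [ 8.  16.1] 16.7 [0.6069 0.1288 0.026 ]
w1 [266.5 104. ] [18.  9.] 90.0 [0.5213 0.1405 0.026 ]
w1 [295.  94.] [38.  8.] 90.0 [0.5634 0.1564 0.026 ]
w1 [245.6  95.1] [23.  85.5] 30.4 [0.4899 0.1542 0.026 ]
top2 [233.  229.5] [ 3. 14.] 90.0 [0.5214 0.044  0.026 ]
top2 [192.5 229.5] [21.2  3.9] 2.9 [0.5193 0.1565 0.026 ]
top2 [233.5 214.5] [ 3. 13.] 90.0 [0.5635 0.0438 0.026 ]
top2 [192.5 214. ] [ 4. 21.] 90.0 [0.5626 0.1581 0.026 ]
```

Call:
step_arm:
  rows:
    - {"angular": [0,0,0],"slide": [0,0,-0.06],"jaw": 0}
    - {"angular": [0,0,0],"slide": [0,0,-0.12],"jaw": 0}
    - {"angular": [0,0,0],"slide": [0,0,-0.12],"jaw": 0}
    - {"angular": [0,0,0],"slide": [0,0,0],"jaw": 0}

```text
time_s: 10.18
tool_pos: [0.5046, -0.1569, 0.1597]
tool_rot: [-179.9, -0.5, -4.0]
force: [0.4, 0.4, -1.5]
grip_width: 0.024
grasp_force: 25.0
```

```bash
python3 -c "
from h import *
o=env.get_obs();print(o['tool_pos'],o['tool_rot'],o['grip_width'],o['grasp_force'])
plan(.5427,.0795,.15,90.7,9)"
```

```text
[ 0.50460772 -0.15691919  0.15965284] [-179.94323695   -0.54968528   -3.95629627] 0.02403661581472311 25.000024437904358
[ 0.005 -0.053  0.002] turn -0.0584
[ 0.014 -0.051  0.002] turn -0.0584
[ 0.024 -0.048  0.002] turn -0.0584
[ 0.032 -0.043  0.002] turn -0.0584
[ 0.039 -0.036  0.002] turn -0.0584
[ 0.045 -0.028  0.002] turn -0.0584
[ 0.049 -0.02   0.002] turn -0.0584
[ 0.052 -0.01   0.002] turn -0.0584
[ 0.053 -0.001  0.002] turn -0.0584
```

Call:
step_arm:
  rows:
    - {"angular": [0,0,-0.0584],"slide": [0.005,-0.053,0],"jaw": 0}
    - {"angular": [0,0,-0.0584],"slide": [0.014,-0.051,0],"jaw": 0}
    - {"angular": [0,0,-0.0584],"slide": [0.024,-0.048,0],"jaw": 0}
    - {"angular": [0,0,-0.0584],"slide": [0.032,-0.043,0],"jaw": 0}
    - {"angular": [0,0,-0.0584],"slide": [0.039,-0.036,0],"jaw": 0}
    - {"angular": [0,0,-0.0584],"slide": [0.045,-0.028,0],"jaw": 0}
    - {"angular": [0,0,-0.0584],"slide": [0.049,-0.02,0],"jaw": 0}
    - {"angular": [0,0,-0.0584],"slide": [0.052,-0.01,0],"jaw": 0}
    - {"angular": [0,0,-0.0584],"slide": [0.053,0,0],"jaw": 0}
    - {"angular": [0,0,0],"slide": [0,0,0.05],"jaw": 0}

```text
time_s: 11.42
tool_pos: [0.5406, 0.0834, 0.1298]
tool_rot: [179.9, -0.1, 91.0]
force: [0.2, -0.6, -0.9]
grip_width: 0.0237
grasp_force: 25.0
```

Call:
step_arm:
  rows:
    - {"angular": [0,0,0],"slide": [0,0,0.06],"jaw": 0}
    - {"angular": [0,0,0],"slide": [0,0,0],"jaw": 0}
    - {"angular": [0,0,0],"slide": [0,0,0],"jaw": 0}

```text
time_s: 11.8
tool_pos: [0.54, 0.08, 0.1003]
tool_rot: [180.0, 0.0, 90.6]
force: [-0.1, 0.1, 0.2]
grip_width: 0.024
grasp_force: 25.0
```

```bash
python3 -c "
from h import *
o=env.get_obs();print(o['time_s'],o['tool_pos'],o['tool_rot'],o['grip_width'],o['force'])
plan(.5427,.0795,.065,90.7,1)
cv2.imwrite('pics/w3.png',env.read_camera('wrist')[:,:,::-1])"
```

```text
11.8 [0.53998796 0.07997036 0.1002962 ] [1.79996386e+02 9.19445618e-03 9.06308309e+01] 0.0239590304237095 [-0.10851435  0.14505603  0.2140215 ]
[-0.001  0.005  0.071] turn -0.0004
```

View pics/w3.png

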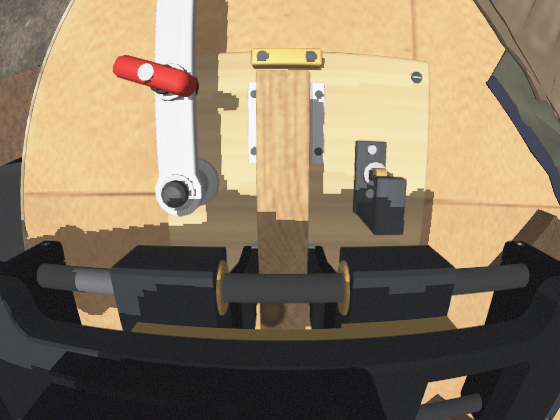

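The stick is parallel to the channel and about 2.5 mm left of its centre: stick column 284, fences at 249 and 324. The stop is straight ahead at (286,56). I'll correct the offset and lower it.

Call:
step_arm:
  rows:
    - {"angular": [0,0,0],"slide": [0,0.005,0.04],"jaw": 0}
    - {"angular": [0,0,0],"slide": [0,0,0.05],"jaw": 0}
    - {"angular": [0,0,0],"slide": [0,0,0.04],"jaw": 0}
    - {"angular": [0,0,0],"slide": [0,0,0],"jaw": 0}

```text
time_s: 12.35
tool_pos: [0.5408, 0.0799, 0.0331]
tool_rot: [-179.8, 0.1, 90.7]
force: [0.0, -0.1, -0.3]
grip_width: 0.0234
grasp_force: 25.0
```

Call:
step_arm:
  rows:
    - {"angular": [0,0,0],"slide": [0,0,0.012],"jaw": 0}
    - {"angular": [0,0,0],"slide": [0,0,0.006],"jaw": 0}
    - {"angular": [0,0,0],"slide": [0,0,0],"jaw": 0}

```text
time_s: 12.72
tool_pos: [0.5425, 0.0803, 0.0263]
tool_rot: [180.0, -0.0, 90.7]
force: [0.3, 0.5, -0.5]
grip_width: 0.0238
grasp_force: 25.0
```

Call:
step_arm:
  rows:
    - {"angular": [0,0,0],"slide": [0,0,0.004],"jaw": 0}
    - {"angular": [0,0,0],"slide": [0,0,0.002],"jaw": 0}
    - {"angular": [0,0,0],"slide": [0,0,0],"jaw": 0}

```text
time_s: 13.1
tool_pos: [0.5425, 0.0803, 0.0232]
tool_rot: [180.0, -0.0, 90.7]
force: [-0.8, 0.8, -0.3]
grip_width: 0.0239
grasp_force: 25.0
```

Call:
step_arm:
  rows:
    - {"angular": [0,0,0],"slide": [0.01,0,0],"jaw": 0}
    - {"angular": [0,0,0],"slide": [0.01,0,0],"jaw": 0}
    - {"angular": [0,0,0],"slide": [0,0,0],"jaw": 0}

```text
time_s: 13.48
tool_pos: [0.5424, 0.0913, 0.0232]
tool_rot: [180.0, -0.0, 90.7]
force: [-0.1, 0.6, 1.3]
grip_width: 0.024
grasp_force: 25.0
```

Call:
step_arm:
  rows:
    - {"angular": [0,0,0],"slide": [0.005,0,0],"jaw": 0}
    - {"angular": [0,0,0],"slide": [0.004,0,0],"jaw": 0}
    - {"angular": [0,0,0],"slide": [0,0,0],"jaw": 0}

```text
time_s: 13.85
tool_pos: [0.5423, 0.0948, 0.0232]
tool_rot: [180.0, -0.0, 90.7]
force: [-0.6, -0.3, 1.6]
grip_width: 0.0238
grasp_force: 25.0
```

Call:
step_arm:
  rows:
    - {"angular": [0,0,0],"slide": [0.004,0,0],"jaw": 0}
    - {"angular": [0,0,0],"slide": [0.002,0,0],"jaw": 0}
    - {"angular": [0,0,0],"slide": [0,0,0],"jaw": 0}

```text
time_s: 14.22
tool_pos: [0.5423, 0.0978, 0.0232]
tool_rot: [180.0, -0.0, 90.7]
force: [0.6, -2.1, 2.2]
grip_width: 0.0239
grasp_force: 25.0
```

Call:
step_arm:
  rows:
    - {"angular": [0,0,0],"slide": [0.003,0,0],"jaw": 0}
    - {"angular": [0,0,0],"slide": [0.002,0,0],"jaw": 0}
    - {"angular": [0,0,0],"slide": [0,0,0],"jaw": 0}

```text
time_s: 14.6
tool_pos: [0.5422, 0.1001, 0.0232]
tool_rot: [180.0, 0.0, 90.7]
force: [1.1, -3.2, 4.1]
grip_width: 0.0236
grasp_force: 25.0
```

Call:
step_arm:
  rows:
    - {"angular": [0,0,0],"slide": [0.003,0,0],"jaw": 0}
    - {"angular": [0,0,0],"slide": [0.002,0,0],"jaw": 0}
    - {"angular": [0,0,0],"slide": [0,0,0],"jaw": 0}

```text
time_s: 14.98
tool_pos: [0.5423, 0.1002, 0.0232]
tool_rot: [180.0, 0.2, 90.6]
force: [-0.5, -6.9, 5.5]
grip_width: 0.0238
grasp_force: 25.0
```

```bash
python3 -c "
from h import *
o=env.get_obs();print(o['time_s'],o['tool_pos'],o['force'])
im=env.read_camera('wrist')[:,:,::-1];cv2.imwrite('pics/w4.png',cv2.resize(im[0:280,120:440],None,fx=2,fy=2))"
```

```text
14.975 [0.54225953 0.10020595 0.02320264] [-0.5438519  -6.92042512  5.46738935]
```

View pics/w4.png

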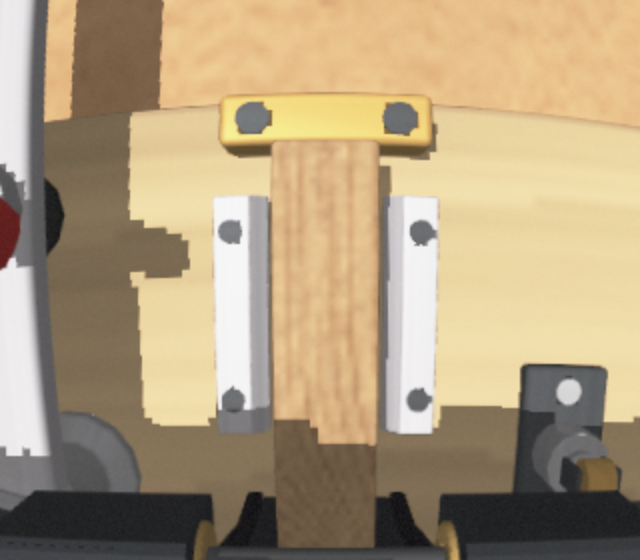

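The stick lies between the fences with its end flush on the brass stop at crop (325,145). The tool has stopped advancing, so I'll let go and rise.

Call:
step_arm:
  rows:
    - {"angular": [0,0,0],"slide": [-0.002,0,0],"jaw": 0}
    - {"angular": [0,0,0],"slide": [0,0,0],"jaw": 0.6}
    - {"angular": [0,0,0],"slide": [0,0,0],"jaw": 0.6}
    - {"angular": [0,0,0],"slide": [0,0,0],"jaw": 0.6}
    - {"angular": [0,0,0],"slide": [0,0,-0.04],"jaw": 0.6}
    - {"angular": [0,0,0],"slide": [0,0,-0.08],"jaw": 0.6}
    - {"angular": [0,0,0],"slide": [0,0,-0.12],"jaw": 0.6}
    - {"angular": [0,0,0],"slide": [0,0,-0.04],"jaw": 0.6}
    - {"angular": [0,0,0],"slide": [0,0,0],"jaw": 0.6}

```text
time_s: 16.15
tool_pos: [0.5432, 0.1025, 0.1647]
tool_rot: [179.8, -0.1, 90.7]
force: [-0.4, -0.5, -0.2]
grip_width: 0.052
grasp_force: 0.0
```

Run:
```python
from h import *
o=env.get_obs();print(o['time_s'],o['tool_pos'],o['tool_rot'],o['grip_width'])
im=env.read_camera('wrist')[:,:,::-1];c=env.camera_info("wrist");cv2.imwrite('pics/w5.png',im)
h=cv2.cvtColor(im,cv2.COLOR_BGR2HSV);m=((h[...,1]>160)&(h[...,0]>16)&(h[...,0]<30)&(h[...,2]>150)).astype(np.uint8);m[200:]=0
k=max(cv2.findContours(m,0,2)[0],key=cv2.contourArea);q=cv2.minAreaRect(k);print(q,plane(c,*q[0],.034,True), [plane(c,*p,.034,True)[:2].round(4).tolist() for p in cv2.boxPoints(q)])
m=red(im);m[200:]=0;k=max(cv2.findContours(m,0,2)[0],key=cv2.contourArea);q=cv2.minAreaRect(k);print(q,plane(c,*q[0],.105,True))
plan(.4665,.2880,.15,91.5,5)
```

```text
16.15 [0.54316922 0.10247355 0.16470618] [ 1.79802401e+02 -1.17224859e-01  9.06891830e+01] 0.051966470693628426Traceback (most recent call last):
  File "<stdin>", line 5, in <module>
ValueError: max() iterable argument is empty
```

Run:
```python
from h import *
plan(.4665,.2885,.16,91.5,4)
# arc for closing: psi follows bar; shift axes taken before turn; world angle 92 -> 1
p=np.array([.4727,.1115]);r=.178
n=12;A=np.linspace(92,1,n+1);last=None
for i in range(n):
    a,b=np.radians(A[i]),np.radians(A[i+1]);d=r*np.array([np.cos(b)-np.cos(a),np.sin(b)-np.sin(a)])
    s=a
    if i==0: print(np.round([d@[np.cos(s),np.sin(s)]/.5,d@[np.sin(s),-np.cos(s)]/.5],4),"turn",(A[0]-A[1])/180)
for k in (0,6,8,9,10,11,12): a=np.radians(A[k]);print(A[k],(p+r*np.array([np.cos(a),np.sin(a)])).round(4))
```

```text
[ 0.094 -0.037  0.001] turn -0.0011
[ 0.094 -0.036  0.001] turn -0.0011
[ 0.094 -0.036  0.001] turn -0.0011
[ 0.094 -0.036  0.001] turn -0.0011
[-0.0031  0.047 ] turn 0.0421296296296296
92.0 [0.4665 0.2894]
46.5 [0.5952 0.2406]
31.333333333333336 [0.6247 0.2041]
23.75 [0.6356 0.1832]
16.16666666666667 [0.6437 0.1611]
8.583333333333343 [0.6487 0.1381]
1.0 [0.6507 0.1146]
```

Call:
step_arm:
  rows:
    - {"angular": [0,0,0],"slide": [0.094,-0.036,0],"jaw": 0.6}
    - {"angular": [0,0,0],"slide": [0.094,-0.036,0],"jaw": 0.6}
    - {"angular": [0,0,0],"slide": [0.094,-0.036,0],"jaw": 0.6}
    - {"angular": [0,0,-0.004],"slide": [0.09,-0.036,0],"jaw": 0.6}
    - {"angular": [0,0,0],"slide": [0,0,0],"jaw": 0.6}
    - {"angular": [0,0,0],"slide": [0,0,0],"jaw": 0.6}

```text
time_s: 16.95
tool_pos: [0.4674, 0.2857, 0.1614]
tool_rot: [-179.9, 0.1, 91.4]
force: [0.4, -1.3, 0.5]
grip_width: 0.052
grasp_force: 0.0
```

Call:
step_arm:
  rows:
    - {"angular": [0,0,0],"slide": [0.006,0,0.06],"jaw": 0.6}
    - {"angular": [0,0,0],"slide": [0,0,0.06],"jaw": 0.5}
    - {"angular": [0,0,0],"slide": [0,0,0.044],"jaw": 0.4}
    - {"angular": [0,0,0],"slide": [0,0,0],"jaw": 0}
    - {"angular": [0,0,0],"slide": [0,0,0],"jaw": 0}
    - {"angular": [0,0,0],"slide": [0,0,0],"jaw": 0}
    - {"angular": [0,0,0],"slide": [0,0,0],"jaw": 0}
  newtons: 20

```text
time_s: 17.82
tool_pos: [0.4686, 0.2892, 0.0818]
tool_rot: [179.9, 0.0, 91.3]
force: [0.2, -2.5, 0.8]
grip_width: 0.0203
grasp_force: 20.0
```

Call:
step_arm:
  rows:
    - {"angular": [0,0,0.042],"slide": [-0.003,0.047,0],"jaw": 0}
    - {"angular": [0,0,0.042],"slide": [-0.003,0.047,0],"jaw": 0}
    - {"angular": [0,0,0.042],"slide": [-0.003,0.047,0],"jaw": 0}
    - {"angular": [0,0,0.042],"slide": [-0.003,0.047,0],"jaw": 0}
    - {"angular": [0,0,0.042],"slide": [-0.003,0.047,0],"jaw": 0}
    - {"angular": [0,0,0.042],"slide": [-0.003,0.047,0],"jaw": 0}
    - {"angular": [0,0,0],"slide": [0,0,0],"jaw": 0}

```text
time_s: 18.7
tool_pos: [0.5971, 0.2371, 0.0817]
tool_rot: [179.9, 0.1, 45.8]
force: [-5.9, -4.5, 5.9]
grip_width: 0.0205
grasp_force: 20.0
```

Run:
```python
from h import *
o=env.get_obs();t=o["tool_pos"];print(t,o['tool_rot'],o['force'])
h=np.array(t[:2])-[.4727,.1115];print(np.hypot(*h),np.degrees(np.arctan2(h[1],h[0])))
```

```text
[0.59709227 0.23710126 0.08173117] [1.79946290e+02 1.05667330e-01 4.57654793e+01] [-5.88911932 -4.46163811  5.91004794]
0.17677418929660732 45.27708496574635
```

Call:
step_arm:
  rows:
    - {"angular": [0,0,0.042],"slide": [-0.006,0.047,0],"jaw": 0}
    - {"angular": [0,0,0.042],"slide": [-0.004,0.047,0],"jaw": 0}
    - {"angular": [0,0,0.042],"slide": [-0.003,0.047,0],"jaw": 0}
    - {"angular": [0,0,0.042],"slide": [-0.003,0.047,0],"jaw": 0}
    - {"angular": [0,0,0],"slide": [0,0,0],"jaw": 0}

```text
time_s: 19.32
tool_pos: [0.6424, 0.1576, 0.0817]
tool_rot: [-180.0, 0.1, 15.7]
force: [-5.6, -1.0, 5.7]
grip_width: 0.0201
grasp_force: 20.0
```

Run:
```python
from h import *
o=env.get_obs();t=o["tool_pos"];print(t,o['tool_rot'],o['force'])
h=np.array(t[:2])-[.4727,.1115];print(np.hypot(*h),np.degrees(np.arctan2(h[1],h[0])))
```

```text
[0.64237146 0.15758364 0.08174649] [-1.79967857e+02  7.02698041e-02  1.56647309e+01] [-5.58410457 -0.99608631  5.73990622]
0.17581838832051053 15.195258061523942
```

Call:
step_arm:
  rows:
    - {"angular": [0,0,0.035],"slide": [-0.006,0.039,0],"jaw": 0}
    - {"angular": [0,0,0.025],"slide": [-0.003,0.028,0],"jaw": 0}
    - {"angular": [0,0,0.015],"slide": [-0.001,0.016,0],"jaw": 0}
    - {"angular": [0,0,0],"slide": [0,0,0],"jaw": 0}
    - {"angular": [0,0,0],"slide": [0,0,0],"jaw": 0}

```text
time_s: 19.95
tool_pos: [0.6479, 0.1167, 0.0819]
tool_rot: [179.9, -0.2, 2.3]
force: [4.2, -2.1, 1.2]
grip_width: 0.0202
grasp_force: 20.0
```

Run:
```python
from h import *
o=env.get_obs();t=o["tool_pos"];print(t,o['tool_rot'],o['force'])
h=np.array(t[:2])-[.4727,.1115];print(np.hypot(*h),np.degrees(np.arctan2(h[1],h[0])))
```

```text
[0.64790863 0.11671022 0.08187921] [179.93284753  -0.20907817   2.33515416] [ 4.22427491 -2.05391386  1.19681205]
0.17528607794371578 1.7033158674529003
```

Call:
step_arm:
  rows:
    - {"angular": [0,0,0.004],"slide": [0.002,0.005,0],"jaw": 0}
    - {"angular": [0,0,0.002],"slide": [0,0.004,0],"jaw": 0}
    - {"angular": [0,0,0],"slide": [0,0,0],"jaw": 0}
    - {"angular": [0,0,0],"slide": [0,0,0],"jaw": 0}

```text
time_s: 20.45
tool_pos: [0.6479, 0.1146, 0.0818]
tool_rot: [-179.9, -0.1, 1.3]
force: [2.2, 1.7, 5.2]
grip_width: 0.0197
grasp_force: 20.0
```

Call:
step_arm:
  rows:
    - {"angular": [0,0,0],"slide": [0,0.004,0],"jaw": 0}
    - {"angular": [0,0,0],"slide": [0,0.004,0],"jaw": 0}
    - {"angular": [0,0,0],"slide": [0,0,0],"jaw": 0}
    - {"angular": [0,0,0],"slide": [0,0,0],"jaw": 0}

```text
time_s: 20.95
tool_pos: [0.648, 0.1145, 0.0818]
tool_rot: [-179.6, -0.1, 1.4]
force: [2.1, 7.9, 5.0]
grip_width: 0.02
grasp_force: 20.0
```

Call:
step_arm:
  rows:
    - {"angular": [0,0,0],"slide": [0,-0.007,0],"jaw": 0}
    - {"angular": [0,0,0],"slide": [0,0,0],"jaw": 0.6}
    - {"angular": [0,0,0],"slide": [0,0,0],"jaw": 0.6}
    - {"angular": [0,0,0],"slide": [0,0,0],"jaw": 0.6}
    - {"angular": [0,0,0],"slide": [0,0,-0.1],"jaw": 0.6}
    - {"angular": [0,0,0],"slide": [-0.06,0,-0.11],"jaw": 0.6}
    - {"angular": [0,0,0],"slide": [-0.12,0,-0.03],"jaw": 0.6}
    - {"angular": [0,0,0],"slide": [-0.12,0,-0.03],"jaw": 0.6}
    - {"angular": [0,0,0],"slide": [-0.1,0,-0.03],"jaw": 0.6}
    - {"angular": [0,0,0],"slide": [0,0,0],"jaw": 0.6}

```text
time_s: 22.2
tool_pos: [0.4455, 0.1088, 0.2326]
tool_rot: [-179.5, -0.1, 1.4]
force: [1.2, 0.5, 0.4]
grip_width: 0.0517
grasp_force: 0.0
```

```bash
cat >> h.py <<'E'
def knob(z=.104,shot=None):
    o=env.get_obs();c=env.camera_info("wrist");im=env.read_camera("wrist")[:,:,::-1].copy()
    if shot: cv2.imwrite(shot,im)
    m=red(im);m[235:]=0
    m=cv2.morphologyEx(m,cv2.MORPH_CLOSE,np.ones((7,7)))
    k=max(cv2.findContours(m,0,2)[0],key=cv2.contourArea)
    P=np.array([plane(c,*p[0],z,True)[:2] for p in k])*1e3
    q=cv2.minAreaRect(P.astype(np.float32));b=cv2.boxPoints(q)
    e=max(b[1]-b[0],b[2]-b[1],key=np.linalg.norm)
    print("px",cv2.minAreaRect(k)[0],"knob mm",np.round(q[0],1),np.round(q[1],1),"angle",np.degrees(np.arctan2(e[1],e[0]))%180,"tool",o["time_s"],np.round(o["tool_pos"],4),np.round(o["tool_rot"],1))
E
python3 -c "
from h import *
knob(shot='pics/w6.png')"
```

```text
px (280.98175048828125, 103.6751708984375) knob mm [542.5 112.7] [43.9 12.8] angle 70.86717 tool 22.2 [0.4455 0.1088 0.2326] [-1.795e+02 -1.000e-01  1.400e+00]
```

View pics/w6.png

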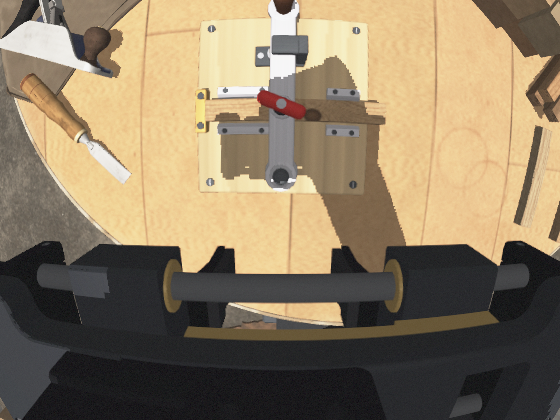

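The bar is shut inside the keeper at (287,50), and the stick is seated from the stop at (201,108) out over the base edge at (384,110). The red grip at (281,104) lies at 71° in world, so the knob is at about 1.92 rad and has 160° to go. I'll turn it in two grips of 80°.

```bash
python3 -c "
from h import *
plan(.5425,.1127,.14,71,7)"
```

```text
[ 0.027 -0.001  0.026] turn -0.0553
[0.027 0.004 0.026] turn -0.0553
[0.026 0.009 0.026] turn -0.0553
[0.024 0.013 0.026] turn -0.0553
[0.021 0.017 0.026] turn -0.0553
[0.018 0.021 0.026] turn -0.0553
[0.014 0.023 0.026] turn -0.0553
```

Call:
step_arm:
  rows:
    - {"angular": [0,0,-0.0553],"slide": [0.027,-0.001,0.026],"jaw": 0.6}
    - {"angular": [0,0,-0.0553],"slide": [0.027,0.004,0.026],"jaw": 0.6}
    - {"angular": [0,0,-0.0553],"slide": [0.026,0.009,0.026],"jaw": 0.6}
    - {"angular": [0,0,-0.0553],"slide": [0.024,0.013,0.026],"jaw": 0.6}
    - {"angular": [0,0,-0.0553],"slide": [0.021,0.017,0.026],"jaw": 0.6}
    - {"angular": [0,0,-0.0553],"slide": [0.018,0.021,0.026],"jaw": 0.6}
    - {"angular": [0,0,-0.0553],"slide": [0.014,0.023,0.026],"jaw": 0.6}
    - {"angular": [0,0,0],"slide": [0,0,0],"jaw": 0.6}
    - {"angular": [0,0,0],"slide": [0,0,0],"jaw": 0.6}

```text
time_s: 23.38
tool_pos: [0.5431, 0.111, 0.1393]
tool_rot: [180.0, 0.2, 70.7]
force: [0.0, 0.2, -0.2]
grip_width: 0.0523
grasp_force: 0.0
```

```bash
python3 -c "
from h import *
o=env.get_obs();print(o['tool_pos'],o['tool_rot'],o['qpos'])
plan(.5425,.1127,.078,71,1)"
```

```text
[0.54313304 0.11100843 0.1393077 ] [1.79989383e+02 1.58528667e-01 7.06532923e+01] [-61.42562598  14.29676569  53.96257322 104.53405741 -12.32621757
  67.48157879 -22.87454243]
[ 0.003 -0.002  0.123] turn -0.0019
```

Call:
step_arm:
  rows:
    - {"angular": [0,0,-0.002],"slide": [0.003,-0.002,0.05],"jaw": 0.5}
    - {"angular": [0,0,0],"slide": [0,0,0.05],"jaw": 0.4}
    - {"angular": [0,0,0],"slide": [0,0,0.022],"jaw": 0.4}
    - {"angular": [0,0,0],"slide": [0,0,0],"jaw": 0}
    - {"angular": [0,0,0],"slide": [0,0,0],"jaw": 0}
    - {"angular": [0,0,0],"slide": [0,0,0],"jaw": 0}
    - {"angular": [0,0,0],"slide": [0,0,0],"jaw": 0}
  newtons: 20

```text
time_s: 24.25
tool_pos: [0.5424, 0.1142, 0.0798]
tool_rot: [-180.0, -0.1, 71.2]
force: [-2.9, 1.4, 5.4]
grip_width: 0.0159
grasp_force: 20.0
```

Call:
step_arm:
  rows:
    - {"angular": [0,0,0],"slide": [0,0,0],"jaw": 0}
    - {"angular": [0,0,0],"slide": [0,0,0],"jaw": 0}

```text
time_s: 24.5
tool_pos: [0.5424, 0.1142, 0.0797]
tool_rot: [-180.0, -0.1, 71.2]
force: [-2.2, 0.6, 6.4]
grip_width: 0.0159
grasp_force: 20.0
```

Call:
step_arm:
  rows:
    - {"angular": [0,0,0.0556],"slide": [0,0,0.0006],"jaw": 0}
    - {"angular": [0,0,0.0556],"slide": [0,0,0.0006],"jaw": 0}
    - {"angular": [0,0,0],"slide": [0,0,0],"jaw": 0}

```text
time_s: 24.88
tool_pos: [0.5425, 0.1142, 0.0791]
tool_rot: [-180.0, -0.0, 51.1]
force: [-2.6, -0.1, 6.4]
grip_width: 0.0161
grasp_force: 20.0
```

Call:
step_arm:
  rows:
    - {"angular": [0,0,0.0556],"slide": [0,0,0.0006],"jaw": 0}
    - {"angular": [0,0,0.0556],"slide": [0,0,0.0006],"jaw": 0}
    - {"angular": [0,0,0.0556],"slide": [0,0,0.0006],"jaw": 0}
    - {"angular": [0,0,0.0556],"slide": [0,0,0.0006],"jaw": 0}
    - {"angular": [0,0,0.0556],"slide": [0,0,0.0006],"jaw": 0}
    - {"angular": [0,0,0.0556],"slide": [0,0,0.0006],"jaw": 0}
    - {"angular": [0,0,0],"slide": [0,0,0],"jaw": 0}
    - {"angular": [0,0,0],"slide": [0,0,0],"jaw": 0}

```text
time_s: 25.88
tool_pos: [0.5427, 0.1137, 0.0775]
tool_rot: [-180.0, -0.0, -8.8]
force: [-4.0, -0.5, 7.2]
grip_width: 0.0158
grasp_force: 20.0
```

Call:
step_arm:
  rows:
    - {"angular": [0,0,0],"slide": [0,0,0],"jaw": 0.5}
    - {"angular": [0,0,0],"slide": [0,0,0],"jaw": 0.5}
    - {"angular": [0,0,0],"slide": [0,0,0],"jaw": 0.5}
    - {"angular": [0,0,0],"slide": [0,0,-0.08],"jaw": 0.5}
    - {"angular": [0,0,0],"slide": [-0.02,0,-0.12],"jaw": 0.5}
    - {"angular": [0,0,0],"slide": [-0.1,0,-0.06],"jaw": 0.5}
    - {"angular": [0,0,0],"slide": [-0.08,0,-0.06],"jaw": 0.5}
    - {"angular": [0,0,0],"slide": [0,0,0],"jaw": 0.5}

```text
time_s: 26.88
tool_pos: [0.4599, 0.1302, 0.2282]
tool_rot: [-179.2, 0.6, -8.6]
force: [0.8, -0.4, -0.8]
grip_width: 0.0437
grasp_force: 0.0
```

```bash
python3 -c "
from h import *
knob(z=.101,shot='pics/w7.png')
plan(.5425,.1135,.14,171,9);print()
plan(.5425,.1135,.14,81,9)"
```

```text
px (289.4999694824219, 116.5) knob mm [542.2 112.6] [11.9 43.9] angle 168.52008 tool 26.875 [0.4599 0.1302 0.2282] [-179.2    0.6   -8.6]
[0.019 0.001 0.019] turn -0.1109
[0.017 0.007 0.019] turn -0.1109
[0.014 0.013 0.019] turn -0.1109
[0.009 0.017 0.019] turn -0.1109
[0.002 0.019 0.019] turn -0.1109
[-0.004  0.018  0.019] turn -0.1109
[-0.01   0.016  0.019] turn -0.1109
[-0.015  0.011  0.019] turn -0.1109
[-0.018  0.006  0.019] turn -0.1109

[0.019 0.001 0.019] turn -0.0553
[0.018 0.004 0.019] turn -0.0553
[0.017 0.007 0.019] turn -0.0553
[0.016 0.01  0.019] turn -0.0553
[0.014 0.013 0.019] turn -0.0553
[0.011 0.015 0.019] turn -0.0553
[0.009 0.017 0.019] turn -0.0553
[0.006 0.018 0.019] turn -0.0553
[0.002 0.019 0.019] turn -0.0553
```

Call:
step_arm:
  rows:
    - {"angular": [0,0,-0.059],"slide": [0,0,0],"jaw": 0.5}
    - {"angular": [0,0,-0.059],"slide": [0,0,0],"jaw": 0.5}
    - {"angular": [0,0,-0.059],"slide": [0,0,0],"jaw": 0.5}
    - {"angular": [0,0,-0.059],"slide": [0,0,0],"jaw": 0.5}
    - {"angular": [0,0,-0.059],"slide": [0,0,0],"jaw": 0.5}
    - {"angular": [0,0,-0.059],"slide": [0,0,0],"jaw": 0.5}
    - {"angular": [0,0,-0.059],"slide": [0,0,0],"jaw": 0.5}
    - {"angular": [0,0,-0.059],"slide": [0,0,0],"jaw": 0.5}
    - {"angular": [0,0,-0.059],"slide": [0,0,0],"jaw": 0.5}
    - {"angular": [0,0,-0.059],"slide": [0,0,0],"jaw": 0.5}

```text
time_s: 28.18
tool_pos: [0.4604, 0.1276, 0.2247]
tool_rot: [-179.5, 0.3, 97.7]
force: [1.0, -0.1, -0.5]
grip_width: 0.0436
grasp_force: 0.0
```

```bash
python3 -c "
from h import *
o=env.get_obs();print(o['tool_pos'],o['tool_rot'])
plan(.5425,.1135,.14,168.5,7)"
```

```text
[0.46044771 0.12764572 0.22473025] [-179.49059254    0.34234469   97.67572597]
[-0.007  0.023  0.024] turn -0.0562
[-0.011  0.021  0.024] turn -0.0562
[-0.015  0.019  0.024] turn -0.0562
[-0.018  0.016  0.024] turn -0.0562
[-0.02   0.013  0.024] turn -0.0562
[-0.022  0.009  0.024] turn -0.0562
[-0.023  0.005  0.024] turn -0.0562
```

Call:
step_arm:
  rows:
    - {"angular": [0,0,-0.0562],"slide": [-0.007,0.023,0.024],"jaw": 0.5}
    - {"angular": [0,0,-0.0562],"slide": [-0.011,0.021,0.024],"jaw": 0.5}
    - {"angular": [0,0,-0.0562],"slide": [-0.015,0.019,0.024],"jaw": 0.5}
    - {"angular": [0,0,-0.0562],"slide": [-0.018,0.016,0.024],"jaw": 0.5}
    - {"angular": [0,0,-0.0562],"slide": [-0.02,0.013,0.024],"jaw": 0.5}
    - {"angular": [0,0,-0.0562],"slide": [-0.022,0.009,0.024],"jaw": 0.5}
    - {"angular": [0,0,-0.0562],"slide": [-0.023,0.005,0.024],"jaw": 0.5}
    - {"angular": [0,0,0],"slide": [0,0,0],"jaw": 0.5}
    - {"angular": [0,0,0],"slide": [0,0,0],"jaw": 0.5}

```text
time_s: 29.3
tool_pos: [0.5386, 0.1117, 0.1422]
tool_rot: [-179.7, -0.6, 166.2]
force: [0.1, -0.4, 0.3]
grip_width: 0.0438
grasp_force: 0.0
```

```bash
python3 -c "
from h import *
o=env.get_obs();print(o['tool_pos'],o['tool_rot'],o['qpos'])
plan(.5425,.1135,.077,168.5,1)"
```

```text
[0.53856972 0.11168109 0.1422116 ] [-179.65619987   -0.56534217  166.15227801] [-67.32127873  16.28316734  61.46822137 104.55339776 -15.180783
  68.86792809  75.05723531]
[-0.007  0.005  0.13 ] turn -0.013
```

Call:
step_arm:
  rows:
    - {"angular": [0,0,-0.013],"slide": [-0.007,0.005,0.05],"jaw": 0.5}
    - {"angular": [0,0,0],"slide": [0,0,0.05],"jaw": 0.4}
    - {"angular": [0,0,0],"slide": [0,0,0.026],"jaw": 0.4}
    - {"angular": [0,0,0],"slide": [0,0,0],"jaw": 0}
    - {"angular": [0,0,0],"slide": [0,0,0],"jaw": 0}
    - {"angular": [0,0,0],"slide": [0,0,0],"jaw": 0}
    - {"angular": [0,0,0],"slide": [0,0,0],"jaw": 0}

```text
time_s: 30.18
tool_pos: [0.5426, 0.1138, 0.0815]
tool_rot: [-179.9, -0.5, 168.7]
force: [-0.9, -3.1, 4.5]
grip_width: 0.0131
grasp_force: 20.0
```

```bash
python3 -c "
from h import *
o=env.get_obs();print(o['tool_pos'],o['tool_rot'],o['qpos'],o['wrist_torque'])
"
```

```text
[0.5425707  0.11380129 0.08147041] [-179.93533824   -0.4714877   168.70552743] [-63.12167784  21.25470728  57.77764905 107.52686023 -20.27658431
  62.76630168  81.26157046] [-0.57333085  0.25440434 -0.01593868]
```

Call:
step_arm:
  rows:
    - {"angular": [0,0,0.054],"slide": [0,0,0.0006],"jaw": 0}
    - {"angular": [0,0,0.054],"slide": [0,0,0.0006],"jaw": 0}
    - {"angular": [0,0,0.054],"slide": [0,0,0.0006],"jaw": 0}
    - {"angular": [0,0,0.054],"slide": [0,0,0.0006],"jaw": 0}
    - {"angular": [0,0,0.054],"slide": [0,0,0.0006],"jaw": 0}
    - {"angular": [0,0,0.054],"slide": [0,0,0.0006],"jaw": 0}
    - {"angular": [0,0,0.054],"slide": [0,0,0.0006],"jaw": 0}
    - {"angular": [0,0,0.054],"slide": [0,0,0.0006],"jaw": 0}
    - {"angular": [0,0,0],"slide": [0,0,0],"jaw": 0}
    - {"angular": [0,0,0],"slide": [0,0,0],"jaw": 0}

```text
time_s: 31.42
tool_pos: [0.5422, 0.1134, 0.0793]
tool_rot: [-179.5, -0.0, 90.9]
force: [-3.0, -2.3, 9.0]
grip_width: 0.0133
grasp_force: 20.0
```

Call:
step_arm:
  rows:
    - {"angular": [0,0,0],"slide": [0,0,0],"jaw": 0.5}
    - {"angular": [0,0,0],"slide": [0,0,0],"jaw": 0.5}
    - {"angular": [0,0,0],"slide": [0,0,0],"jaw": 0.5}
    - {"angular": [0,0,0],"slide": [0,0,-0.08],"jaw": 0.5}
    - {"angular": [0,0,0],"slide": [-0.02,0,-0.12],"jaw": 0.5}
    - {"angular": [0,0,0],"slide": [-0.1,0,-0.06],"jaw": 0.5}
    - {"angular": [0,0,0],"slide": [-0.08,0,-0.06],"jaw": 0.5}
    - {"angular": [0,0,0],"slide": [0,0,0],"jaw": 0.5}

```text
time_s: 32.42
tool_pos: [0.5465, 0.0101, 0.2406]
tool_rot: [-179.7, -0.1, 90.6]
force: [-0.1, 0.6, -1.1]
grip_width: 0.0434
grasp_force: 0.0
```

Run:
```python
from h import *
knob(z=.099,shot='pics/w8.png')
# bar direction: white mask
c=env.camera_info("wrist");im=cv2.imread("pics/w8.png");h=cv2.cvtColor(im,cv2.COLOR_BGR2HSV)
cv2.imwrite("pics/w8c.png",cv2.resize(im[20:250,130:460],None,fx=2.4,fy=2.4))
```

```text
px (279.5, 97.5) knob mm [542.6 112.6] [12.  44.6] angle 90.666374 tool 32.425 [0.5465 0.0101 0.2406] [-1.797e+02 -1.000e-01  9.060e+01]
```

View pics/w8c.png

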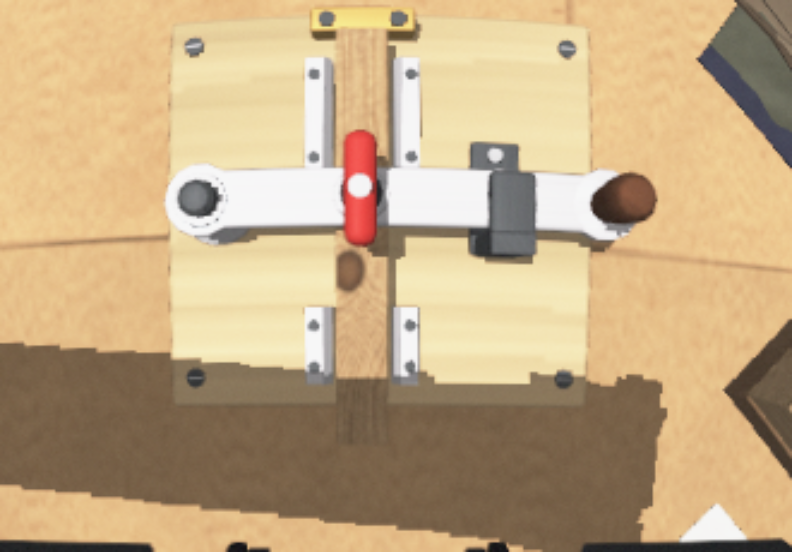

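The bar lies in the keeper, the stick's end is on the brass stop at (362,28), and the red grip at (360,187) is square across the bar. It measures 90.7° in world, against about 0.8° for the bar. Everything is in place and the arm is clear, so I'm handing in.

```bash
python3 -c "
from cell import env
print(env.sign_off())"
```

```text
the job is handed in; nothing more can be done
None
```

The job is handed in at about 32 s: the stick is seated against the brass stop, the keeper bar is shut home in the catch, and the knob is a quarter turn past touch (grip square across the bar, within about a degree). The arm is clear, I left the two shorter strips alone, and no verdict came back.

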